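# Hang a plate carrier in the catch notch of the drying rail

## Task

Take the plate carrier by its orange grip, lift its hook over the front lip of the drying rail and lower it into the channel behind the lip, then slide it along the channel under light pressure until the hook drops fully into the catch notch, and let go so that it hangs there by itself. Find the notch by feel and handle the plate gently: the hook must never press or knock on the rail with more than about 35 N. Leave the ink tin and the amber jar where they are.

Things in the scene. Friction and masses are not known exactly. Their poses are not given: they have to be found in the camera images.
- carrier: loose plate carrier, about 0.3 kg, standing upright on a grey foot 40 mm (x) by 104 mm (y); origin at the centre of the foot's underside. z up, y across the copper plate (100 mm wide, 96 mm up), +x to the side where the hook stands out. Above the plate a steel shank 8 mm thick (x), 24 mm wide (y). When hung, its +x points along the rail's +x, with shank and plate in front of the lip.
- carrier_grip (a point): centre of the orange grip at the top of the carrier, 190 mm above the carrier's origin; grip 14 mm thick (x), 26 mm wide (y), 53 mm tall, top 25 mm above this point. Axes as the carrier's. Pinch it across y, from above.
- hook_tip (a point): lowest point of the carrier's hook finger, 20 mm to +x of the grip centre and 85 mm below it. Finger 8 mm thick (x), 24 mm wide (y), with a round nose of radius 12 mm (rounded in the y-z plane); it hangs from a bridge whose underside is 45 mm above this tip. 12 mm of free space between finger and shank. Axes as the carrier's.
- rail: drying rail, fixed: aluminium channel along its y, 240 mm long between two blue end blocks (60 mm long, 36 mm deep, top at 185 mm). Origin on the table under the channel's middle; z up, lip side is -x. Channel 12 mm wide inside (x -6 to +6 mm), running surface 150 mm up. Front anti-jump lip: x -12 to -6 mm, rounded top at 175 mm. Back wall: x 6 to 12 mm, top at 182 mm.
- channel_mid (a point): middle of the channel's running surface (a yellow strip), 150 mm above the rail's origin, axes as the rail's. The strip has one catch notch, a gap 28 mm long (y) and 12 mm deep; its middle lies anywhere from -30 to +30 mm along y from here, set differently each time and not measured. The strip is clamped fast. Off the notch the finger stands on the strip; over it, it sinks 12 mm.
- ink_tin: round white tin with black smears, 99 mm across, 44 mm tall; bystander, origin at the centre of its underside
- rosin: amber glass jar with a black lid, 58 mm across, 76 mm tall; bystander, origin at the centre of its underside

How it is judged:
By the outcome, as a careful person would: the job done as asked, in the order asked, and still so for the second after the job is handed in, with the robot touching nothing.
It also fails if it takes over 51 s, if anything falls off the work surface, if the arm or the gripper's body presses on something with over 40 N, if the wrist force passes 120 N, or if a joint passes its speed limit or range.

## Robot

A 6-joint arm with a two-finger parallel gripper is mounted at the origin on the work surface; the furniture and walls round the work are solid. World frame = base frame: x ahead of the robot, y to its left, z up, the work surface at z = 0. Lengths are in m, angles in rad, forces in N, time in s.
With the tool pointing down it reaches from about 0.3 to 0.85 m from the base axis. Payload 4.2 kg.
Tool frame: the origin (TCP) lies between the finger pads; the fingertips stand 14 mm ahead of it and the grasp point (between the pads) lies 5 mm behind it; z points along the fingers, y is the line along which they close (so a half turn about z gives the same grasp; the last joint's range is limited). The gripper opens to 91 mm and grips with 3 to 60 N. Pads are 32 mm wide; open, the fingers measure 118 mm over their backs; the gripper's body (76 mm by 178 mm) begins 60 mm behind the grasp point.
Start: joints at [1.221, 0.32, 1.565, -0, 1.257, -0.02], TCP at [0.186, 0.544, 0.228] pointing down, gripper open.
Joint ranges: [-3.11, 3.11], [-0.84, 2.01], [0.21, 2.61], [-1.34, 4.49], [0.05, 2.63], [-2.56, 2.56]. Speed limits (rad/s): [2.57, 2.57, 3.14, 3.14, 3.14, 3.14].

## Interface

Orientations are given as a unit quaternion [x, y, z, w].
In Python, from station import * gives the robot as it stands. Calls block until the motion is done:
- move_pose(position, orientation): joint-space move of the TCP to a pose.
- move_l(position, rotation=None, v=0.15): straight line of the TCP; rotation=None keeps the orientation; v is the mean speed in m/s.
- goto_joints(angles): joint-space move.
- move_gripper(opening): finger opening in m; the grip force is fixed at half the most; returns when the fingers have stopped.
- wait(seconds).
- ik(position, orientation): joint angles nearest the present ones, or None.
- grab_frame(name): name is "scene" or "top" or "wrist"; returns the picture (400x640x3 uint8, red, green, blue); there is no depth.
- camera_info(name): a dict with "fovy" (degrees; the focal length in pixels is half the picture's height over the tangent of half this angle, whatever the lens; pixels are square), "cx", "cy" (the principal point, pixels), "pose" (4x4, takes a point from camera to world coordinates). Camera axes: x right, y down, z forward; pixel columns grow to the right and rows downward; lengths in m; the calibration is good to about 2 mm. A picture is of the moment at which its call begins: read the wrist's pose just before it. camera_info takes no time and is no camera call; for the wrist camera it gives the pose at the moment of the call.
A pose or a line that the arm cannot do raises IKError and nothing moves.
- close_job(): hands the job in; it is judged then, once.
Trained networks look in the newest picture that a camera, given by its name, has taken for a name from the list of things; names that differ only in an ending like _2 or _b are one class to them, and where a whole thing is asked for, a point or a joint stands for the part that bears it (a point fixed in the world has none). Each returns a list of dicts, best first, with "p" (0 to 1); they miss things now and then, are a little off and sometimes report something else, mostly with a low value. They report only what shows in the picture. A call takes as long as a camera call.
- find_in(label, camera): "pixel" ([row, column] in pixels, amid what is visible of it).
- silhouettes(label, camera): "mask" (400x640 bool, what is visible of it) and "pixel" ([row, column] in pixels, amid what is visible of it).
- tip_of(label, camera): "pixel" ([row, column] in pixels: a listed point, or the origin of a listed thing).
Readings, each from a call of its own:
- current_clock(): time.
- current_joint_pos(): joint angles.
- current_qd(): joint speeds.
- current_effort(): joint torques, N m.
- current_tool_pos(): TCP position.
- current_tcp_rot(): TCP orientation.
- current_contact_force(): force on the tool from outside, world axes, zero at the start.
- current_torque(): the same for the moment, N m.
- current_opening(): finger opening in m.
- current_grasp_force(): force on a finger pad.
Only numpy, scipy, OpenCV 4.12 (cv2) and the standard library are available. Lean on these libraries where they do the work, as an engineer would, in place of code of your own. Each camera call takes 0.05 s, during which the arm holds its last target. There are 200 camera calls.

## Working session

There is one attempt and no reset: what is moved stays moved. The work goes in short steps, each a Python script; the robot and the scene stay as the last script left them, time stands still between calls to the robot, and variables do not carry over. Pictures are saved under pics/ and viewed, at most 10 in all, crops included, and the job is handed in when it is done.

```bash
mkdir -p pics; ls; python3 - <<'E'
from station import *
import cv2,numpy as np
ims=[]
for c in ["scene","top","wrist"]:
    im=grab_frame(c); i=camera_info(c); print(c,i["fovy"],i["cx"],i["cy"],np.round(i["pose"],3).tolist())
    ims.append(im[...,::-1])
    for l in ["carrier","carrier_grip","hook_tip","rail","channel_mid","ink_tin","rosin"]:
        print(l,[(np.round(d["pixel"]).tolist(),round(d["p"],2)) for d in tip_of(l,c)[:2]])
cv2.imwrite("pics/a.png",ims[0]);cv2.imwrite("pics/b.png",ims[1])
print(current_tcp_rot(),current_clock())
E
```

```text
pics
scene 55.956430422700585 322.9137927830218 197.6541001273469 [[0.645, -0.53, 0.55, 0.066], [-0.764, -0.446, 0.466, -0.44], [-0.002, -0.721, -0.693, 0.714], [0.0, 0.0, 0.0, 1.0]]
carrier [([302.0, 351.0], 0.67)]
carrier_grip [([243.0, 360.0], 0.73)]
hook_tip [([261.0, 361.0], 0.6)]
rail []
channel_mid [([169.0, 347.0], 0.88)]
ink_tin [([218.0, 256.0], 0.7)]
rosin [([252.0, 300.0], 0.55)]
top 43.28934125107442 318.43547336686856 203.72129173314175 [[0.013, -0.984, 0.18, 0.332], [-1.0, -0.013, 0.001, -0.076], [0.002, -0.18, -0.984, 1.153], [0.0, 0.0, 0.0, 1.0]]
carrier [([253.0, 375.0], 0.98)]
carrier_grip [([241.0, 390.0], 0.62)]
hook_tip [([239.0, 385.0], 0.85)]
rail [([162.0, 304.0], 0.96)]
channel_mid [([149.0, 307.0], 0.93)]
ink_tin [([238.0, 227.0], 0.6)]
rosin [([241.0, 298.0], 0.57), ([239.0, 387.0], 0.48)]
wrist 71.95088563035097 316.1237343775661 197.35755450865045 [[0.323, 0.918, 0.231, 0.122], [0.946, -0.313, -0.079, 0.566], [-0.0, 0.244, -0.97, 0.385], [0.0, 0.0, 0.0, 1.0]]
carrier []
carrier_grip []
hook_tip []
rail []
channel_mid []
ink_tin []
rosin []
[1.64139651e-01 9.86437110e-01 5.33981604e-05 2.43830212e-05] 1.2
```

View pics/a.png

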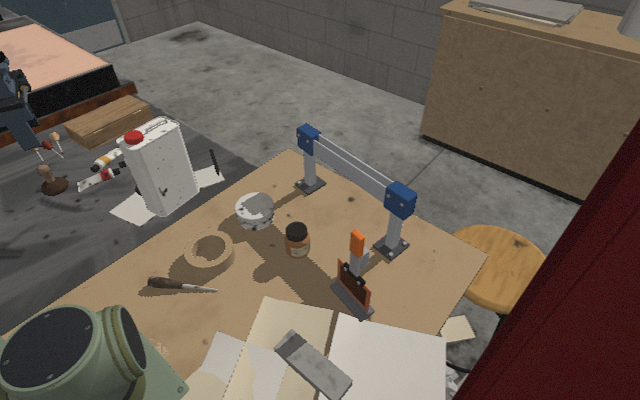

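View pics/b.png

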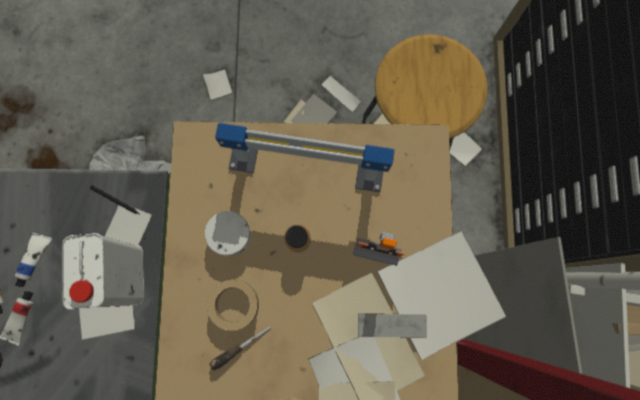

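The scene view shows the carrier (orange grip near (243,357)) standing with the rail behind it, blue end blocks near (140,308) and (200,400), and the jar and tin to the left. The top view shows the rail from (136,231) to (157,378), the grip near (241,390), and the foot running (245,357)–(257,402).

```bash
cat > h.py <<'E'
from station import *
import cv2,numpy as np
from scipy.optimize import least_squares
from scipy.spatial.transform import Rotation as R
def cam(c):
    i=camera_info(c); i["f"]=200/np.tan(np.radians(i["fovy"])/2); return i
def proj(i,P):
    T=np.linalg.inv(i["pose"]); p=np.atleast_2d(P)@T[:3,:3].T+T[:3,3]
    return np.c_[i["cy"]+i["f"]*p[:,1]/p[:,2], i["cx"]+i["f"]*p[:,0]/p[:,2]]
def onz(i,px,z):
    d=i["pose"][:3,:3]@np.array([(px[1]-i["cx"])/i["f"],(px[0]-i["cy"])/i["f"],1]); o=i["pose"][:3,3]
    return o+d*(z-o[2])/d[2]
def tri(obs):
    return least_squares(lambda P:np.concatenate([proj(i,P)[0]-px for i,px in obs]),[.5,0,.1])
def at(pose,P): # pose x,y,yaw ; local points
    return np.atleast_2d(P)@R.from_euler('z',pose[2]).as_matrix().T+[pose[0],pose[1],0]
def box(x,y,z): return np.array([[a,b,c] for a in x for b in y for c in z])
def blobs(im,lo,hi,amin=30):
    m=cv2.inRange(cv2.cvtColor(im,cv2.COLOR_RGB2HSV),lo,hi)
    n,lab,st,ce=cv2.connectedComponentsWithStats(m)
    return [(int(st[k,4]),ce[k][::-1].round(1),lab==k) for k in range(1,n) if st[k,4]>amin]
def hull_c(i,P): # centroid of projected hull
    h=cv2.convexHull(proj(i,P)[:,::-1].astype(np.float32)); M=cv2.moments(h); return np.array([M['m01'],M['m10']])/M['m00']
E
python3 - <<'E'
from h import *
C={}
for c in ["scene","top"]:
    im=grab_frame(c); i=cam(c)
    for nm,lo,hi in [("blue",(100,120,40),(125,255,255)),("orange",(5,200,150),(14,255,255))]:
        b=blobs(im,lo,hi); print(c,nm,[(a,p.tolist()) for a,p,_ in b]); C[c,nm]=b
    C[c]=i
    for l in ["carrier","hook_tip","carrier_grip","channel_mid"]:
        C[c,l]=tip_of(l,c)[0]["pixel"]
for l in ["carrier","hook_tip","carrier_grip","channel_mid"]:
    s=tri([(C[c],C[c,l]) for c in ["scene","top"]]); print(l,s.x.round(4),s.fun.round(1))
E
```

```text
scene blue [(253, [133.2, 307.4]), (35, [148.5, 309.5]), (695, [199.0, 401.3])]
scene orange []
top blue [(570, [135.3, 231.3]), (570, [157.2, 377.2]), (123, [269.1, 25.2])]
top orange []
carrier [ 0.4316 -0.2096 -0.0033] [ 0.1 -0.7 -0.6  0.6]
hook_tip [ 0.451  -0.2087  0.1086] [-0.1  0.7  0.5 -0.5]
carrier_grip [ 0.4353 -0.2111  0.191 ] [-0.1  0.5  0.4 -0.4]
channel_mid [ 0.6262 -0.0468  0.165 ] [-0.   0.3  0.2 -0.2]
```

```bash
python3 - <<'E'
from h import *
im=grab_frame("top"); i=cam("top")
b=[p for a,p,_ in blobs(im,(100,120,40),(125,255,255)) if a>300]
for zb in (.12,.14,.15):
    f=lambda q:np.concatenate([hull_c(i,at(q,box((-.018,.018),(s*.12,s*.18),(zb,.185))))-p for s,p in zip((1,-1),b)])
    s=least_squares(f,[.62,-.05,0]); print(zb,s.x.round(4),s.fun.round(2))
m=tip_of("channel_mid","top")[0]["pixel"]; print("mid",onz(i,m,.15))
d=silhouettes("carrier","top")[0]; print(d["p"],d["mask"].sum(),cv2.minAreaRect(np.argwhere(d["mask"]).astype(np.float32)))
print([onz(i,p,0.) for p in [(257,402),(245,357)]])
cv2.imwrite("pics/c.png",cv2.resize(im[115:275,210:430,::-1],(770,560),interpolation=cv2.INTER_CUBIC))
E
```

```text
0.12 [ 0.6331 -0.0433 -0.0946] [ 3.63  0.02 -3.02 -0.4 ]
0.14 [ 0.6308 -0.0439 -0.0496] [ 6.58 -0.82 -6.3   0.56]
0.15 [ 0.6305 -0.0425 -0.0308] [ 7.43 -1.98 -8.1   0.14]
mid [ 0.62940667 -0.05025518  0.15      ]
0.57 977 ((246.29415893554688, 379.676513671875), (48.99219512939453, 28.861738204956055), 75.96376037597656)
[array([ 0.42188999, -0.26691742,  0.        ]), array([ 0.44792335, -0.16425833,  0.        ])]
```

View pics/c.png

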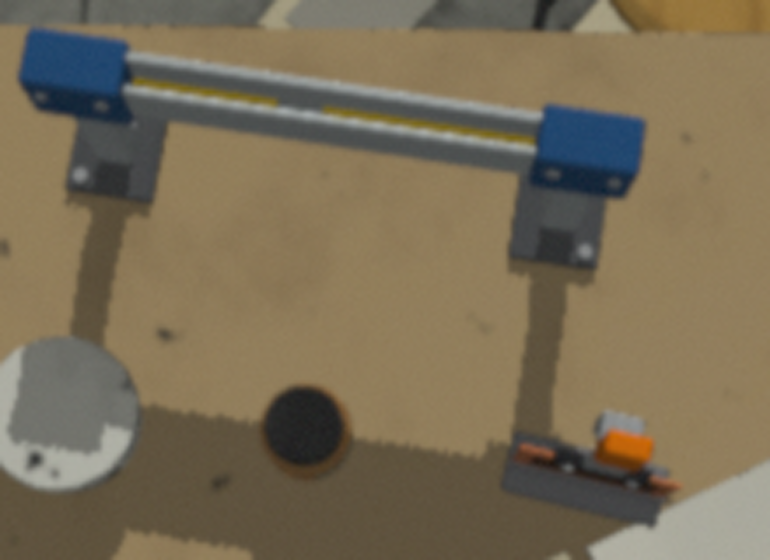

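```bash
cat >> h.py <<'E'
def quat(yaw): # tool z down, tool x along world yaw => tool y = -carrier y
    return R.from_matrix(np.c_[[np.cos(yaw),np.sin(yaw),0],[np.sin(yaw),-np.cos(yaw),0],[0,0,-1]]).as_quat()
E
python3 - <<'E'
from h import *
im=grab_frame("top"); i=cam("top")
b=[p for a,p,_ in blobs(im,(100,120,40),(125,255,255)) if a>300]
for zb in (.13,.15):
    f=lambda q:np.concatenate([hull_c(i,at(q,box((-.018,.018),(s*.12,s*.18),(zb,.185))))-p for s,p in zip((1,-1),b)])
    s=least_squares(f,[.62,-.05,-.15],diff_step=1e-2); print(zb,s.x.round(4),s.fun.round(2))
p=current_tool_pos(); move_l([p[0],p[1],.30],v=.3)
move_pose([.43,-.21,.30],quat(-.22))
im=grab_frame("wrist"); i=cam("wrist"); print(current_clock(),current_tool_pos())
for l in ["carrier","carrier_grip","hook_tip"]:
    print(l,[(np.round(d["pixel"],1).tolist(),round(d["p"],2)) for d in tip_of(l,"wrist")[:2]])
print([proj(i,q).round(0).tolist() for q in ([.434,-.21,.19],[.454,-.212,.105],[.432,-.21,0])])
cv2.imwrite("pics/d.png",im[...,::-1])
E
```

```text
0.13 [ 0.6327 -0.0436 -0.1406] [ 0.07  0.38 -0.05 -0.38]
0.15 [ 0.6301 -0.0439 -0.1407] [-0.04 -0.22  0.03  0.22]
5.1333 [ 0.43029521 -0.20946546  0.29997609]
carrier [([171.0, 315.6], 0.71)]
carrier_grip [([198.8, 315.4], 0.93)]
hook_tip [([160.8, 316.0], 0.55)]
[[[196.0, 316.0]], [[165.0, 314.0]], [[170.0, 316.0]]]
```

View pics/d.png

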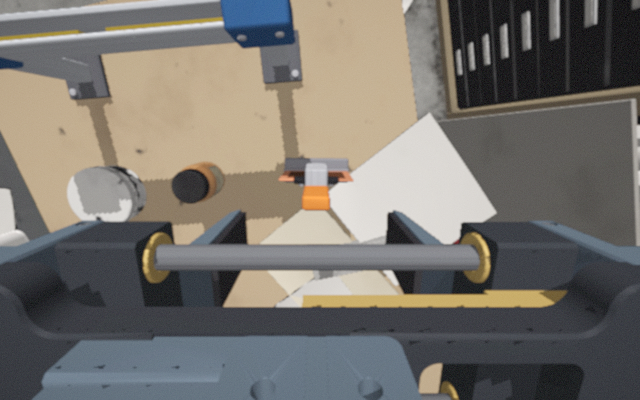

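The wrist view shows the grip at (199,316), with the plate level in the picture. That confirms yaw ≈ -0.22 and the position to about 3 mm, so I'll grasp and lift.

```bash
python3 - <<'E'
from h import *
i=cam("top"); n=onz(i,(145.1,295.7),.15); r=np.array([.6305,-.0439]); c,s=np.cos(-.1407),np.sin(-.1407)
d=n[:2]-r; print("notch est rail x,y",d@[c,s],d@[-s,c])
print("jar,tin",onz(i,find_in("rosin","top")[0]["pixel"],.07) if grab_frame("top") is not None else 0)
move_l([.432,-.2105,.187],v=.12)
move_gripper(.0)
print(current_opening(),current_grasp_force(),current_contact_force(),current_tool_pos(),current_clock())
if .02<current_opening()<.032:
    p=current_tool_pos(); move_l([p[0],p[1],p[2]+.12],v=.15)
    print(current_opening(),current_contact_force(),current_clock())
    # rail frame: finger x 0 <-> tool x -0.02 ; go 70mm in front, rail y -0.015
    P=at([*r,-.1407],[-.09,-.015,p[2]+.12])[0]
    move_l(P,quat(-.1407),v=.2); print(current_tool_pos(),current_clock())
    im=grab_frame("wrist"); cv2.imwrite("pics/e.png",im[...,::-1])
    for l in ["hook_tip","carrier_grip","channel_mid"]:
        print(l,[(np.round(d["pixel"],1).tolist(),round(d["p"],2)) for d in tip_of(l,"wrist")[:2]])
    i=cam("wrist"); print(proj(i,at([*r,-.1407],[[0,0,.15],[-.12+.03,0,.15],[0,.02,.15]])).round(0))
E
```

```text
notch est rail x,y 0.004796612998874579 0.018621156255791964
jar,tin [ 0.45515354 -0.03354802  0.07      ]
0.02582882513671982 29.99115228652954 [ 0.08509435  1.39172558 -1.46153733] [ 0.43194924 -0.21028584  0.18687008] 7.4833
0.02591259354510151 [ 0.89786533  0.78278765 -3.71322615] 8.4333
[ 0.53872069 -0.04688536  0.30674888] 9.5667
hook_tip [([182.3, 316.8], 0.93)]
carrier_grip [([249.0, 315.0], 0.8)]
channel_mid [([108.3, 301.3], 0.64)]
[[108. 301.]
 [189. 303.]
 [108. 283.]]
```

View pics/e.png

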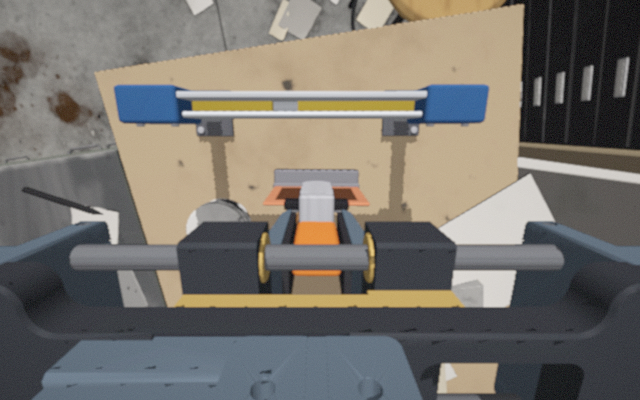

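Wrist view: the rail is level across rows 92–116. The notch gap is at about (105,285) and the mid prediction (108,301) agrees, which puts the notch at about +18 mm. The carrier is held straight, with its bridge at rows 181–222.

```bash
python3 - <<'E'
from h import *
im=grab_frame("wrist"); i=cam("wrist"); t=current_tool_pos(); yaw=-.1407
ex=np.array([np.cos(yaw),np.sin(yaw),0])
px=tip_of("hook_tip","wrist")[0]["pixel"]
print("tip off x by net", (onz(i,px,t[2]-.082)-t)@ex, "bridge far edge x", (onz(i,(181,316),t[2]+.003-.028)-t)@ex)
b=[p for a,p,_ in blobs(im,(100,120,40),(125,255,255),300)]; b=[p for p in b if p[0]<130]; print(b)
for zb in (.13,.15):
    f=lambda q:np.concatenate([hull_c(i,at(q,box((-.018,.018),(s*.12,s*.18),(zb,.185))))-p for s,p in zip((1,-1),sorted(b,key=lambda p:p[1]))])
    s=least_squares(f,[.63,-.045,-.14],diff_step=1e-2); print(zb,s.x.round(4),s.fun.round(2))
r=[.6305,-.0439,-.146]; z0=t[2]
move_l(at(r,[-.052,-.015,z0])[0],quat(r[2]),v=.12)
move_l(at(r,[-.052,-.015,.194+.082])[0],v=.1)
im=grab_frame("wrist"); i=cam("wrist"); t=current_tool_pos(); print(t,current_clock())
for l in ["hook_tip","channel_mid"]: print(l,tip_of(l,"wrist")[:1])
# predicted lip front/top, back wall inner edges at y=-.015
print(proj(i,at(r,[[-.009,-.015,.175],[.006,-.015,.182],[.012,-.015,.182],[-.028,-.015,t[2]-.025],[-.028,-.015,.194]])).round(1))
cv2.imwrite("pics/f.png",cv2.resize(im[60:240,200:440,::-1],(800,600),interpolation=cv2.INTER_CUBIC))
E
```

```text
tip off x by net 0.02115365469398662 bridge far edge x 0.034537965343324394
[array([104.5, 150.9]), array([104.3, 452.4])]
0.13 [ 0.6323 -0.0449 -0.1411] [-0.58  4.49 -0.46 -4.5 ]
0.15 [ 0.6316 -0.0451 -0.1407] [-0.22  1.6  -0.17 -1.6 ]
[ 0.57696211 -0.05118214  0.27675851] 10.8417
hook_tip [{'pixel': [184.7, 318.7], 'p': 0.63}]
channel_mid [{'pixel': [142.9, 302.0], 'p': 0.96}]
[[157.1 316.3]
 [141.1 316.3]
 [134.2 316.3]
 [196.4 316.3]
 [180.9 316.3]]
```

View pics/f.png

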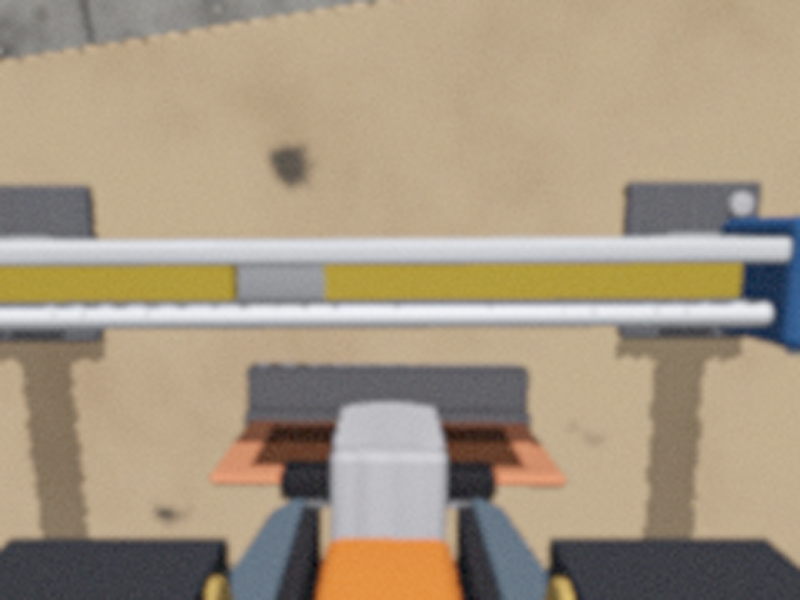

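Close view: the finger matches its model to under 1 px. The rail (back wall rows 131–139, lip 151–158) lies about 2.4 mm farther than assumed, so I'll correct for that and cross the lip.

```bash
python3 - <<'E'
from h import *
r=[.6328,-.0442,-.144]
move_l(at(r,[-.02,-.015,.193+.082])[0],quat(r[2]),v=.06)
im=grab_frame("wrist"); i=cam("wrist"); t=current_tool_pos(); print(t,current_contact_force(),current_clock())
print(proj(i,at(r,[[-.009,-.015,.175],[.006,-.015,.182],[.012,-.015,.182],[.004,-.015,t[2]-.025],[.004,-.015,.193+.008]])).round(1))
cv2.imwrite("pics/g.png",cv2.resize(im[120:255,220:400,::-1],(800,600),interpolation=cv2.INTER_CUBIC))
E
```

```text
[ 0.61061778 -0.05615748  0.274877  ] [-0.32435468  0.22604972 -3.42545222] 11.7167
[[190.4 316.2]
 [176.2 316.2]
 [169.7 316.2]
 [195.9 316.3]
 [182.2 316.2]]
```

View pics/g.png

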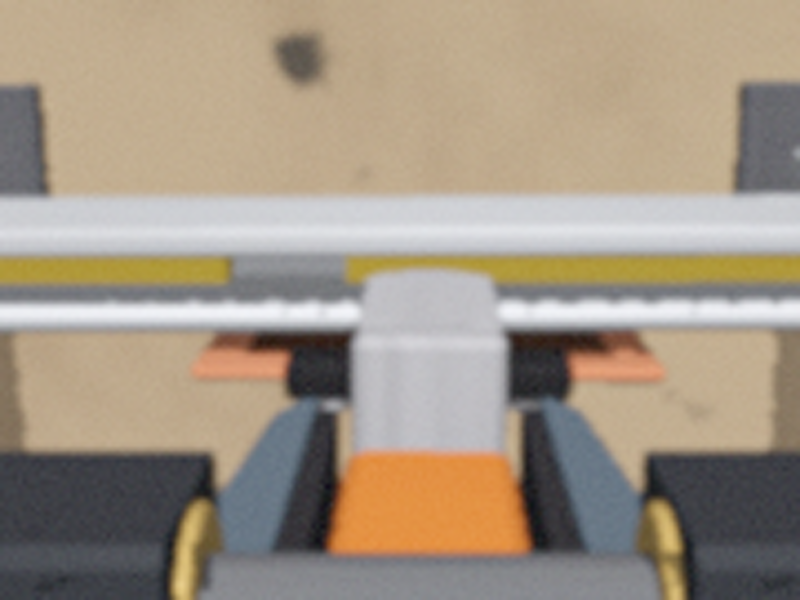

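The finger is over the channel: lip rows 187–194, back wall inner edge 177, nose at 181. All within 1 mm of prediction, so I'll lower it by feel.

```bash
cat >> h.py <<'E'
RAIL=[.6324,-.0442,-.144]
Rz=R.from_euler('z',RAIL[2]).as_matrix()
def go(x,y,z,v): move_l(at(RAIL,[x,y,z])[0],v=v)
def force(b=np.array([-.3,.2,-3.4])): return Rz.T@(np.array(current_contact_force())-b)
def loc():
    p=np.array(current_tool_pos()); return Rz.T@(p-[RAIL[0],RAIL[1],0])
E
python3 - <<'E'
from h import *
go(-.02,-.015,.275,.04); print(loc(),force())
z=.275
while z>.225:
    s=.003 if z>.24 else .0007
    z-=s; go(-.02,-.015,z,.05 if s>.002 else .02); f=force()
    if z<.24 or np.abs(f).max()>2: print(round(z,4),f.round(1),loc().round(4))
    if np.abs(f).max()>4: break
print(current_clock())
E
```

```text
[-0.02023502 -0.01498052  0.27519613] [0.58268541 0.58099984 0.14554001]
0.239 [ 0.  -0.  -0.3] [-0.0202 -0.015   0.2387]
0.2383 [ 1.   0.3 -0.3] [-0.02   -0.015   0.2383]
0.2376 [0.2 0.7 0.1] [-0.02   -0.015   0.2376]
0.2369 [-0.2 -0.1 -0.5] [-0.02   -0.015   0.2368]
0.2362 [ 0.5 -0.6 -0.5] [-0.02   -0.015   0.2361]
0.2355 [ 0.6 -0.5  0.8] [-0.02   -0.015   0.2354]
0.2348 [ 1.  -0.6 -0.2] [-0.02   -0.015   0.2348]
0.2341 [ 0.  -1.1 -0.7] [-0.02   -0.015   0.2341]
0.2334 [ 0.4 -0.   0.8] [-0.02   -0.015   0.2333]
0.2327 [-0.1  0.1  0.4] [-0.02   -0.015   0.2326]
0.232 [-0.2 -0.7 -1. ] [-0.02   -0.015   0.2319]
0.2313 [-0.5 -0.   2.3] [-0.02   -0.015   0.2317]
0.2306 [-2.6  0.6  8.3] [-0.0199 -0.015   0.2316]
17.9667
```

```bash
python3 - <<'E'
from h import *
y=-.015; z=.2308; zc=.2316
for k in range(70):
    f=force(); l=loc(); d=zc-l[2]
    if k%4==0 or d>.001: print(k,round(y,4),round(z,4),f.round(1),l.round(4))
    if np.abs(f).max()>16: print("high",f); z+=.001; go(-.02,y,z,.02); continue
    if d>.0113 and f[2]>4: print("seated"); break
    if d>.014 or y>.045: print("stop"); break
    if f[1]<-6 and d>.001: y-=.001
    elif f[1]>6 and d>.001: y+=.001
    elif f[2]<3: z-=.001
    elif f[2]>10: z+=.0005
    else: y+=.002
    go(-.02,y,z,.03)
print(current_clock(),force(),loc())
E
```

```text
0 -0.015 0.2308 [-2.6  0.6  8.3] [-0.0199 -0.015   0.2316]
4 -0.007 0.2308 [-0.7 -4.9  9. ] [-0.0193 -0.0083  0.2315]
8 0.001 0.2308 [-0.6 -4.4  9.7] [-0.0193 -0.0003  0.2315]
12 0.009 0.2308 [ 0.7 -0.7  2.7] [-0.0203  0.0099  0.2299]
13 0.009 0.2298 [0.1 2.2 4.4] [-0.0202  0.0097  0.2298]
14 0.011 0.2298 [0.8 1.7 1.8] [-0.0202  0.011   0.2293]
15 0.011 0.2288 [-0.3  0.8  5.1] [-0.0202  0.011   0.229 ]
16 0.013 0.2288 [0.2 1.  0. ] [-0.0202  0.0129  0.2281]
17 0.013 0.2278 [0.3 1.3 0.4] [-0.02    0.0131  0.2276]
18 0.013 0.2268 [0.6 2.2 3.3] [-0.0199  0.0133  0.227 ]
19 0.015 0.2268 [ 0.7 -0.6  0.6] [-0.0202  0.0148  0.2263]
20 0.015 0.2258 [ 0.8 -0.5  0.7] [-0.0201  0.0149  0.2256]
21 0.015 0.2248 [0.5 0.1 1. ] [-0.0199  0.0151  0.2248]
22 0.015 0.2238 [0.5 2.1 0.8] [-0.0199  0.0153  0.2239]
23 0.015 0.2228 [0.2 2.4 3. ] [-0.0198  0.0155  0.223 ]
24 0.017 0.2228 [-0.2 -0.   0.7] [-0.0204  0.0164  0.2222]
25 0.017 0.2218 [ 0.6 -0.  -0.3] [-0.0202  0.0167  0.2215]
26 0.017 0.2208 [0.4 0.3 0.1] [-0.0201  0.0169  0.2207]
27 0.017 0.2198 [0.2 0.6 0.3] [-0.02    0.017   0.2198]
28 0.017 0.2188 [-1.3 -0.6  6.3] [-0.02    0.017   0.2196]
seated
24.9667 [-1.27236053 -0.62412369  6.30201336] [-0.01998139  0.01701778  0.21961728]
```

```bash
python3 - <<'E'
from h import *
go(-.02,.017,.2195,.02); print(force())
move_gripper(.07); wait(.3); print(current_opening(),current_contact_force())
go(-.02,.017,.33,.15); wait(.5)
im=grab_frame("wrist"); i=cam("wrist"); print(current_contact_force(),current_clock())
for l in ["carrier_grip"]:
    print(tip_of(l,"wrist")[:1],proj(i,at(RAIL,[-.02,.017,.223])))
im2=grab_frame("scene")
cv2.imwrite("pics/h.png",np.hstack([cv2.resize(im[100:300,220:420],(400,400)),cv2.resize(im2[90:290,240:440],(400,400))])[...,::-1])
E
```

```text
[0.25645792 0.70441229 4.68989042]
0.07000445568362858 [ 0.15821277  0.08285957 -0.40325277]
[-0.46720776  0.23472173  0.05195008] 27.7583
[{'pixel': [211.3, 311.3], 'p': 0.79}] [[200.03318938 316.17817076]]
```

View pics/h.png

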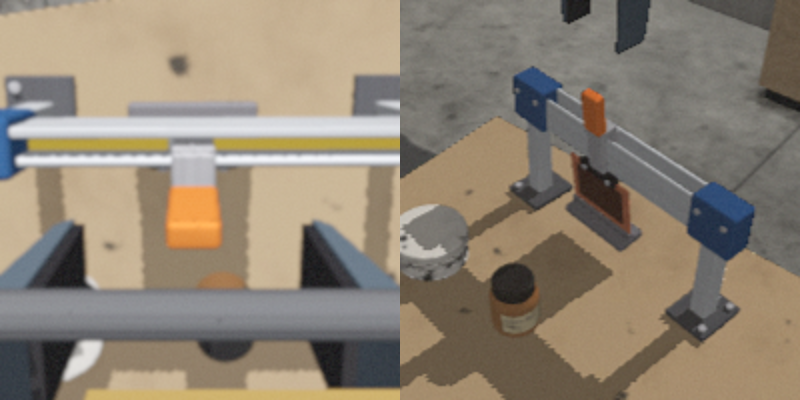

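The hook sits in the notch and the carrier hangs free, leaning slightly as its clearance allows. The tin and jar haven't moved.

```bash
python3 - <<'E'
from h import *
a=grab_frame("wrist").astype(int); wait(1); b=grab_frame("wrist").astype(int)
print(np.abs(a-b)[100:230,280:360].mean(), tip_of("carrier_grip","wrist")[:1], current_clock())
close_job()
E
```

```text
1.517628205128205 [{'pixel': [210.7, 316.3], 'p': 0.98}] 29.0083
the job is handed in; nothing more can be done
```

The carrier now hangs by itself in the catch notch, about 17 mm along the rail's +y from the channel middle: the hook dropped the full 12 mm, the highest force I read at the hook was about 10 N, the tin and jar were not touched, and I handed the job in at 29 s.

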